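Swing the dosing spout over the open flask

TASK

Three flasks stand on the dosing stand; two are capped with foil and one is open. Swing the dosing arm round so that its nozzle hangs centred over the mouth of the open flask, and let go. Leave all the flasks standing where they are.

Things in the scene. Friction and masses are not known exactly. Their poses are not given: they have to be found in the camera images.
- dosing_arm: level steel spout tube, 14 thick, 163 mm up, swinging on a fixed white column; stays where left (0.8 N friction). Origin: swing axis at worktop height; z up, tube runs along own -x. At x=-160, y=0 a nozzle points down (tip 138 up, clears all flasks) with an upright round black grip above it, dia 24, 176 to 228 mm up. Starts beyond the flasks, at the robot's right; turns 97 deg either side of the stand's front
- open_flask: clear glass conical flask with pale amber contents, open, no foil, foot 52 mm wide, 85 mm tall, loose, on one of the three round black pads (dia 68 mm, top 8 mm above the worktop) at the foot of the white column (dia 60, 146 mm tall); its axis lies within 6 mm of the nozzle's circle; origin at the centre of its underside, z up, mouth on its axis
- foil_flask_1: conical flask wrapped right over its mouth in crumpled aluminium foil, 108 mm tall, about 58 mm wide, loose, on one of the three pads of the dosing stand; origin at the centre of its underside, z up. A bystander: leave it where it is
- foil_flask_2: conical flask wrapped right over its mouth in crumpled aluminium foil, 112 mm tall, about 58 mm wide, loose, on one of the three pads of the dosing stand; origin at the centre of its underside, z up. A bystander: leave it where it is

How it is judged:
By the outcome, as a careful person would: the job done as asked, in the order asked, and still so for the second after the job is handed in, with the robot touching nothing.
It also fails if it takes over 40 s, if anything falls off the work surface, if the arm or the gripper's body presses on something with over 40 N, if the wrist force passes 120 N, or if a joint passes its speed limit or range.

ROBOT

A 7-joint arm with a two-finger parallel gripper is mounted at the origin on a cart in front of the work surface, level with it; the furniture and walls round the work are solid. World frame = base frame: x ahead of the robot, y to its left, z up, the work surface at z = 0. Lengths are in m, angles in rad, forces in N, time in s.
With the tool pointing down it reaches from about 0.4 to 0.85 m from the base axis. Payload 4.5 kg.
Tool frame: the origin (TCP) lies on the centre line of the jaws, within the pads' length; the fingertips stand 8 mm ahead of it and the grasp point (between the pads) lies 11 mm behind it; z points along the fingers, x is the direction in which the jaws open and shut, and the axes are right-handed (so a half turn about z gives the same grasp; the last joint's range is limited). The gripper opens to 88 mm and grips with 3 to 60 N. Pads are 18 mm wide; open, the fingers measure 123 mm over their backs; the gripper's body (75 mm by 187 mm) begins 45 mm behind the grasp point.
Start: joints at [-1.173, 0.689, -0.195, 1.565, 0.157, 0.902, -0.215], TCP at [0.222, 0.584, 0.247] pointing down, gripper open.
Joint ranges: [-3.01, 3.01], [-0.46, 2.08], [-1.47, 1.51], [0.13, 2.56], [-1, 4.14], [0.04, 2.09], [-2.66, 2.66]. Speed limits (rad/s): [2.57, 2.57, 3.14, 3.14, 3.14, 3.14, 3.14].

INTERFACE

Orientations are given as a unit quaternion [x, y, z, w].
In Python, from plant import r gives the robot as it stands.
- The arm moves only by the shell command python3 -m pendant 'ROWS' [FORCE]. ROWS is JSON, a list of rows, each a list of 3 entries, a list of its own where there are three numbers: the turn, a rotation vector about the tool's x, y, z in rad, then the shift along the tool's x, y, z in m, then the opening, from 0 (shut) to 1 (fully open). In form: [[[wx, wy, wz], [tx, ty, tz], claw], ...]. A call has 1 to 10 rows; each row is the pose to reach, as a shift and turn from the pose commanded when the call began, along the tool's axes at that moment; what a row does not reach only later rows make up. A row lasts 1/10 s, in which the tool goes at most 50 mm and 8.59 degrees, less where a joint would pass 70% of its speed; a pose out of reach is approached as far as the arm can. A call with a gripper value outside its range is refused whole. The fingers move at their own pace and stop on an object; FORCE is the grip in N (left out, the last holds). Time passes only in rows, so rows that repeat a pose let the fingers close. It gives the time, the measured TCP pose, the force and the opening at its end, in the units of the state.
- r.get_state(): the state, without advancing time (a new reading comes with each control period).
- r.snapshot(name): name is "scene" or "top" or "wrist"; returns a dict with "image" (420x560x3 uint8, red, green, blue), "mtx" (3x3 intrinsics, pixels), "dist" ([k1, k2, p1, p2, k3] as OpenCV has them; the pictures are not rectified), "R" (3x3) and "t" (3): a world point X has camera coordinates R X + t; the wrist camera has in their place "T_tool_cam" (4x4, takes a point from camera to tool coordinates, whose origin is the TCP and whose axes are the tool frame's). Camera axes: x right, y down, z forward; pixel columns grow to the right and rows downward; lengths in m; the calibration is good to about 2 mm. A picture is of the moment at which its call begins: read the wrist's pose just before it. There is no depth.
- r.finish_job(): hands the job in, once; it reports no verdict.
The state is a dict: "clock": time; "q": joint angles; "qd": joint speeds; "joint_torque": joint torques, N m; "tool_pos": TCP position; "eef_rot": TCP orientation; "contact_force": force on the tool from outside, world axes, zero at the start; "moment": the same for the moment, N m; "opening": opening from 0.0 (shut) to 1.0 (fully open).
Only numpy, scipy, OpenCV 4.12 (cv2) and the standard library are available. Lean on these libraries where they do the work, as an engineer would, in place of code of your own. Each camera call takes 0.05 s, during which the arm holds its last target. There are 200 camera calls.

## Working session

There is one attempt and no reset: what is moved stays moved. The work goes in short steps, Python scripts to look and compute and a shell command to move; the robot and the scene stay as the last step left them, time stands still between calls to the robot, and variables do not carry over. Pictures are saved under pics/ and viewed, about 8 in all and at most 12, crops included, and the job is handed in when it is done.

```bash
mkdir -p pics && cat > h.py <<'E'
import numpy as np, cv2
from plant import r
from scipy.spatial.transform import Rotation as Ro
def snap(n,f=None):
    s=r.get_state(); d=r.snapshot(n)
    if 'R' not in d:
        T=np.eye(4);T[:3,:3]=Ro.from_quat(s['eef_rot']).as_matrix();T[:3,3]=s['tool_pos']
        W=np.linalg.inv(T@np.array(d['T_tool_cam'])); d['R'],d['t']=W[:3,:3],W[:3,3]
    d={k:np.array(v) for k,v in d.items()}
    if f: cv2.imwrite('pics/'+f,cv2.cvtColor(d['image'],cv2.COLOR_RGB2BGR))
    return d
def ray(d,uv):
    p=cv2.undistortPoints(np.array(uv,float).reshape(-1,1,2),d['mtx'],d['dist']).reshape(-1,2)
    v=np.c_[p,np.ones(len(p))]@d['R']; return -d['R'].T@d['t'],v
def plane(d,uv,z):
    c,v=ray(d,uv); return c+v*((z-c[2])/v[:,2])[:,None]
def proj(d,X):
    return cv2.projectPoints(np.array(X,float).reshape(-1,1,3),cv2.Rodrigues(d['R'])[0],d['t'],d['mtx'],d['dist'])[0].reshape(-1,2)
E
python3 - <<'E'
from h import *
for n in('scene','top'):
    d=snap(n,n+'0.png'); print(n,-d['R'].T@d['t'])
s=r.get_state();print(s['tool_pos'],s['eef_rot'],s['clock'],Ro.from_quat(s['eef_rot']).as_matrix().round(3))
E
```

```text
scene [0.09362282 0.50550618 0.58883926]
top [0.44617723 0.05703246 0.89699985]
[0.22224571 0.58356656 0.24599725] [ 8.23346920e-01  5.67537826e-01 -6.41360260e-04  5.03648224e-04] 0.1 [[ 0.356  0.935 -0.   ]
 [ 0.935 -0.356 -0.002]
 [-0.002  0.    -1.   ]]
```

View pics/scene0.png

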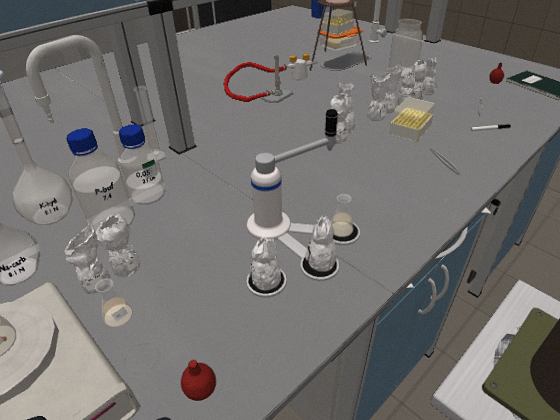

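View pics/top0.png

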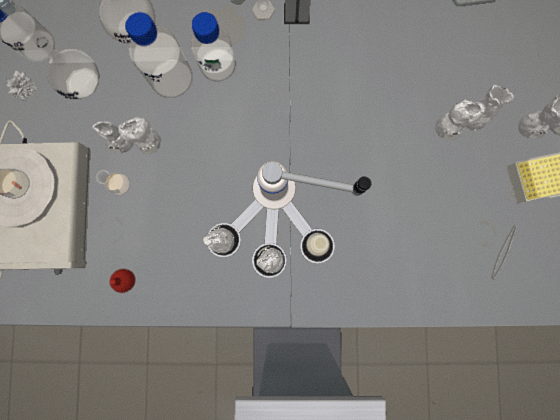

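Scene and top views: the column is at about (272,175) in top and the arm points right, with its grip at (363,185). The open flask with amber contents is on the right pad at (318,245), and the foil flasks are at (222,240) and (269,260). I'll zoom in on the stand.

```bash
python3 - <<'E'
from h import *
a=cv2.imread('pics/top0.png')[150:290,200:390]; b=cv2.imread('pics/scene0.png')[100:250,240:390]
a=cv2.resize(a,None,fx=4,fy=4,interpolation=2)
b=cv2.resize(b,None,fx=4,fy=4,interpolation=2)
cv2.imwrite('pics/ta.png',a);cv2.imwrite('pics/sb.png',b)
E
```

```text
(no output)
```

View pics/ta.png

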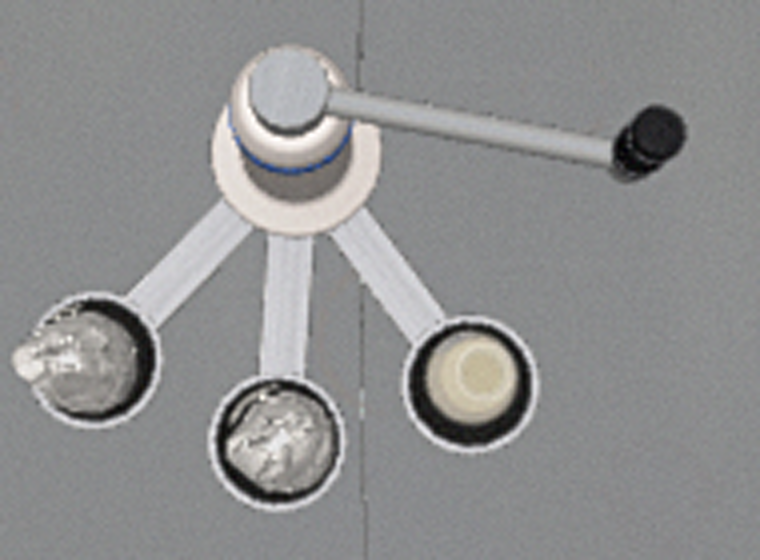

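View pics/sb.png

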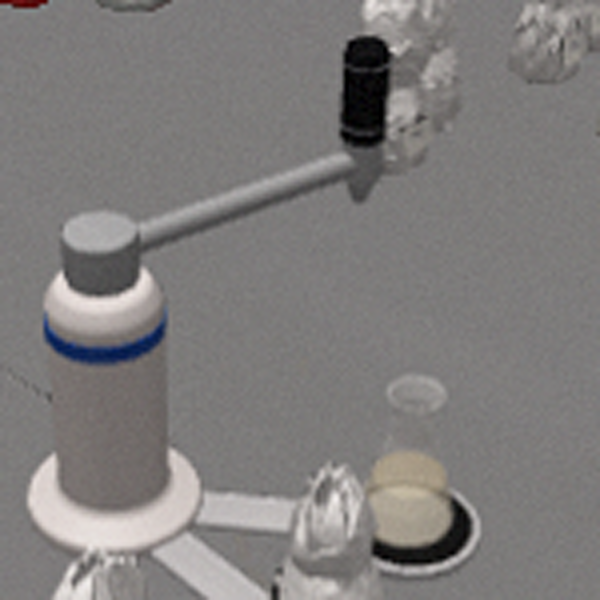

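The zooms show in top-crop pixels: grip top (660,133), hub cap (290,90), base disc (297,153), flask (472,378). In the scene crop the flask mouth is at (417,394) and the grip top at (366,47).

```bash
python3 - <<'E'
from h import *
t=snap('top');s=snap('scene')
T=lambda u,v:[(u+.5)/4-.5+200,(v+.5)/4-.5+150]
S=lambda u,v:[(u+.5)/4-.5+240,(v+.5)/4-.5+100]
P=lambda n,d,uv,z:print(n,(plane(d,[uv],z)[0]*1e3).round(1))
P('grip t',t,T(660,133),.228);P('grip s',s,S(367,47),.228)
P('base t',t,T(297,153),.004);P('base s',s,S(114,497),.004)
P('hub t',t,T(290,90),.18);P('hub s',s,S(101,234),.18)
P('pad t',t,T(470,384),.004);P('flask t',t,T(472,378),.03);P('mouth s',s,S(417,394),.093)
P('pad2',t,T(276,441),.004);P('pad1',t,T(95,361),.004)
# amber mask
m=cv2.inRange(cv2.cvtColor(t['image'],cv2.COLOR_RGB2HSV),(15,40,90),(35,255,255));m[:230]=0;m[260:]=0;m[:,:300]=0;m[:,336:]=0
ys,xs=np.nonzero(m);print(len(xs),xs.min(),xs.max(),ys.min(),ys.max());P('amber',t,[(xs.min()+xs.max())/2,(ys.min()+ys.max())/2],.02)
print(r.get_state()['clock'])
E
```

```text
grip t [571.2 -81.4 228. ]
grip s [570.7 -79.5 228. ]
base t [602.2  75.2   4. ]
base s [603.4  75.3   4. ]
hub t [600.3  74.8 180. ]
hub s [594.  82. 180.]
pad t [473.7 -19.6   4. ]
flask t [476.1 -18.4  30. ]
mouth s [475.8 -18.5  93. ]
pad2 [442.9  86.6   4. ]
pad1 [486.5 186.3   4. ]
130 310 324 235 254
amber [475.6 -18.   20. ]
0.2
```

Both views agree: column (602.5, 75), grip (571, -80.5), open flask axis (476, -18.5) mm. Going above the grip with the jaws tangential to the arm.

```bash
python3 -m pendant '[[[0,0,0],[0,0,-0.05],1],[[0,0,0.14],[-0.035,0.035,-0.06],1],[[0,0,0.28],[-0.07,0.075,-0.06],1],[[0,0,0.42],[-0.105,0.115,-0.06],1],[[0,0,0.56],[-0.14,0.155,-0.06],1],[[0,0,0.7],[-0.175,0.195,-0.06],1],[[0,0,0.84],[-0.21,0.235,-0.06],1],[[0,0,0.98],[-0.24,0.27,-0.06],1],[[0,0,1.1],[-0.27,0.305,-0.06],1],[[0,0,1.2],[-0.3,0.34,-0.06],1]]' && python3 - <<'E'
from h import *
s=r.get_state();R=Ro.from_quat(s['eef_rot']).as_matrix();print(s['tool_pos'],s['q'])
g=np.array([.571,-.0805,.306])
a=np.radians(-11.5);x=np.array([np.cos(a),np.sin(a),0]);z=np.array([0,0,-1]);G=np.c_[x,np.cross(z,x),z]
print('shift',R.T@(g-s['tool_pos']),'turn',Ro.from_matrix(R.T@G).as_rotvec())
E
```

```text
clock: 1.2
tool_pos: [0.4318, 0.185, 0.3069]
eef_rot: [1.0, 0.001, 0.0, -0.0]
contact_force: [0.6, 1.1, -0.5]
opening: 1.003
[0.43177383 0.18501332 0.30688353] [-0.59477834  0.40483944  0.1341608   1.9454672  -0.07406146  0.79542366
 -0.41659123]
shift [0.13845729 0.26591523 0.00083729] turn [-0.00040079 -0.00032815  0.20360532]
```

```bash
python3 -m pendant '[[[0,0,0.05],[0.017,0.033,0],1],[[0,0,0.1],[0.034,0.067,0],1],[[0,0,0.15],[0.052,0.1,0],1],[[0,0,0.2],[0.07,0.133,0],1],[[0,0,0.2],[0.087,0.167,0],1],[[0,0,0.2],[0.104,0.2,0],1],[[0,0,0.2],[0.122,0.233,0],1],[[0,0,0.2],[0.138,0.266,0.001],1],[[0,0,0.2],[0.138,0.266,0.001],1],[[0,0,0.2],[0.138,0.266,0.001],1]]' && python3 - <<'E'
from h import *
s=r.get_state();print(s['tool_pos'],s['q'])
d=snap('wrist','w1.png'); print(proj(d,[[.571,-.0805,.228],[.476,-.0185,.093]]))
E
```

```text
clock: 2.2
tool_pos: [0.5708, -0.0788, 0.3053]
eef_rot: [0.995, -0.097, -0.0, -0.0]
contact_force: [0.3, 0.1, 0.4]
opening: 0.998
[ 0.57081337 -0.07877928  0.30525667] [-0.05567128  0.56057591  0.19030511  1.65328995 -0.12514883  0.94060444
 -0.01450963]
[[282.96312313 221.57729467]
 [192.81681974 148.97695791]]
```

View pics/w1.png

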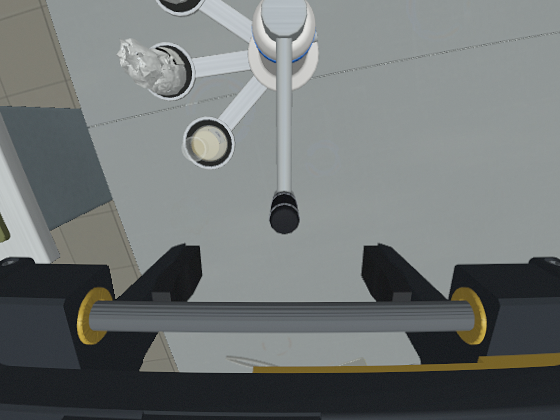

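The wrist view shows the grip top at (285,219), against a predicted (283,222), and the open flask at (208,143) with its rim near (196,148). I'll check these closely, then descend.

```bash
python3 - <<'E'
from h import *
d=snap('wrist'); s=r.get_state();R=Ro.from_quat(s['eef_rot']).as_matrix()
g=plane(d,[[285,219]],.228)[0];print(g,'shift',R.T@(np.r_[g[:2],.194]-s['tool_pos']))
im=cv2.cvtColor(d['image'],cv2.COLOR_RGB2BGR)[105:185,160:260]
cv2.imwrite('pics/w1c.png',cv2.resize(im,None,fx=6,fy=6,interpolation=2))
E
```

```text
[ 0.57277049 -0.07726195  0.228     ] shift [0.00236732 0.00032441 0.11145955]
```

View pics/w1c.png

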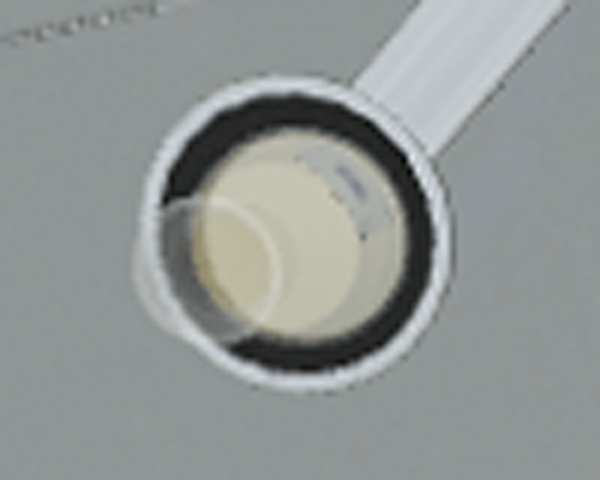

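The crop puts the mouth centre at (210,271), which is full-image (194.6,149.8) and within about 2 px of the prediction. Descending and closing.

```bash
python3 - <<'E'
from h import *
d=snap('wrist');print(plane(d,[[194.6,149.8]],.093), plane(d,[[160+303/6-.4,105+235/6-.4]],.004), plane(d,[[160+300/6-.4,105+235/6-.4]],.015))
E
python3 -m pendant '[[[0,0,0],[0.002,0,0.04],1],[[0,0,0],[0.002,0,0.075],1],[[0,0,0],[0.002,0,0.1],1],[[0,0,0],[0.002,0,0.111],1],[[0,0,0],[0.002,0,0.111],1],[[0,0,0],[0.002,0,0.111],0.35],[[0,0,0],[0.002,0,0.111],0.35],[[0,0,0],[0.002,0,0.111],0.35]]' 12
python3 -m pendant '[[[0,0,0],[0,0,0],0.2],[[0,0,0],[0,0,0],0.2],[[0,0,0],[0,0,0],0.2],[[0,0,0],[0,0,0],0.2],[[0,0,0],[0,0,0],0.2],[[0,0,0],[0,0,0],0.2]]' 12
python3 -c "
from h import *
snap('top','t2.png')
s=r.get_state();print(s['tool_pos'],s['opening'],Ro.from_quat(s['eef_rot']).as_matrix().round(3))"
```

```text
[[ 0.47732204 -0.01783305  0.093     ]] [[ 0.47503278 -0.01750686  0.004     ]] [[ 0.47705247 -0.01701194  0.015     ]]
clock: 3.15
tool_pos: [0.5738, -0.0787, 0.196]
eef_rot: [0.995, -0.096, 0.001, -0.0]
contact_force: [0.6, -1.0, 0.8]
opening: 0.753
clock: 3.75
tool_pos: [0.573, -0.0787, 0.1947]
eef_rot: [0.995, -0.096, -0.0, -0.0]
contact_force: [0.8, 0.6, 0.5]
opening: 0.267
[ 0.57304928 -0.07864804  0.19466596] 0.26735877221620896 [[ 0.981 -0.192 -0.   ]
 [-0.192 -0.981  0.   ]
 [-0.    -0.    -1.   ]]
```

Gripped at about 23.5 mm. Mouth estimates average (476.5, -18.2) mm, so the arm needs to turn about 42.6° clockwise. Swinging most of that now.

```bash
python3 -m pendant '[[[0,0,0.08],[-0.0125,-0.0005,0],0.2],[[0,0,0.16],[-0.0249,-0.002,0],0.2],[[0,0,0.24],[-0.0371,-0.0045,0],0.2],[[0,0,0.32],[-0.0491,-0.0079,0],0.2],[[0,0,0.4],[-0.0608,-0.0123,0],0.2],[[0,0,0.48],[-0.072,-0.0176,0],0.2],[[0,0,0.56],[-0.0829,-0.0238,0],0.2],[[0,0,0.62],[-0.0906,-0.029,0],0.2],[[0,0,0.68],[-0.0981,-0.0347,0],0.2],[[0,0,0.72],[-0.1029,-0.0387,0],0.2]]'
python3 -m pendant '[[[0,0,0],[0,0,0],0.2],[[0,0,0],[0,0,0],0.2],[[0,0,0],[0,0,0],0.2]]'
python3 - <<'E'
from h import *
s=r.get_state();R=Ro.from_quat(s['eef_rot']).as_matrix();print(s['tool_pos'],s['opening'],R.round(3).tolist())
m=np.array([.4765,-.0182,s['tool_pos'][2]]);print('mouth in tool',R.T@(m-s['tool_pos']))
snap('top','t3.png');snap('scene','s3.png');snap('wrist','w3.png')
a=cv2.resize(cv2.imread('pics/t3.png')[160:270,240:340],None,fx=4,fy=4,interpolation=2)
b=cv2.resize(cv2.imread('pics/s3.png')[120:230,270:370],None,fx=4,fy=4,interpolation=2)
cv2.imwrite('pics/c3.png',np.hstack([a,b]))
E
```

```text
clock: 4.8
tool_pos: [0.4789, -0.0206, 0.1947]
eef_rot: [0.897, -0.442, -0.0, 0.0]
contact_force: [-0.2, -0.8, -1.6]
opening: 0.266
clock: 5.1
tool_pos: [0.4792, -0.0211, 0.1946]
eef_rot: [0.898, -0.441, -0.0, 0.0]
contact_force: [-2.6, -0.5, -0.5]
opening: 0.267
[ 0.47919582 -0.0211146   0.19461717] 0.26696991950162735 [[0.612, -0.791, -0.001], [-0.791, -0.612, 0.0], [-0.001, 0.001, -1.0]]
mouth in tool [-3.95480521e-03  3.49016552e-04  2.88710948e-06]
```

View pics/c3.png

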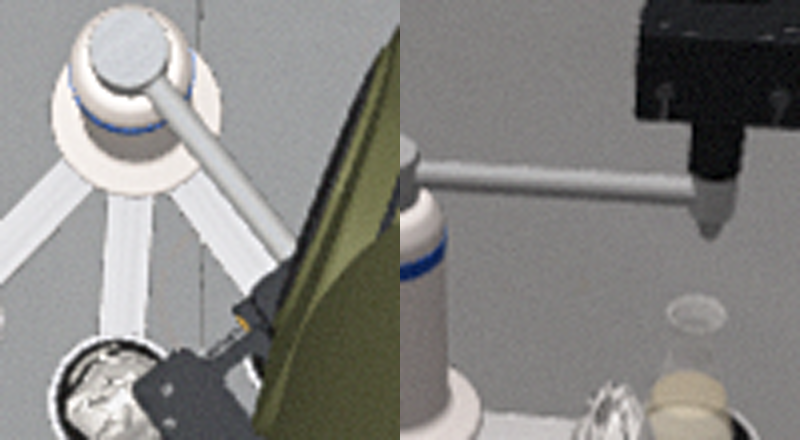

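Left, from the top, the tube now runs toward the right pad. Right, from the scene camera, the nozzle tip is at (710,237), above and slightly past the mouth at (696,314). I'll apply the remaining 4 mm and compare tip and mouth in the same camera.

```bash
python3 -m pendant '[[[0,0,0.01],[-0.0015,0,0],0.2],[[0,0,0.02],[-0.003,0,0],0.2],[[0,0,0.025],[-0.004,0,0],0.2],[[0,0,0.025],[-0.004,0,0],0.2],[[0,0,0.025],[-0.004,0,0],0.2],[[0,0,0.025],[-0.004,0,0],0.2]]'
python3 - <<'E'
from h import *
s=r.get_state();R=Ro.from_quat(s['eef_rot']).as_matrix();print(s['tool_pos'])
m=np.array([.4765,-.0182,s['tool_pos'][2]]);print('mouth in tool',R.T@(m-s['tool_pos']))
d=snap('scene','s4.png')
S=lambda u,v:[(u+.5)/4-.5+270,(v+.5)/4-.5+120]
print('before: tip',plane(d,[S(310,236)],.138),'mouth',plane(d,[S(296,314)],.093))
b=cv2.resize(cv2.imread('pics/s4.png')[150:220,310:380],None,fx=8,fy=8,interpolation=2)
cv2.imwrite('pics/c4.png',b)
E
```

```text
clock: 5.85
tool_pos: [0.4767, -0.0178, 0.1946]
eef_rot: [0.892, -0.452, -0.0, 0.0]
contact_force: [-2.1, -2.2, -1.0]
opening: 0.267
[ 0.47669827 -0.0178059   0.19463311]
mouth in tool [2.00549634e-04 3.92949915e-04 1.07478082e-07]
before: tip [[ 0.47596169 -0.02329691  0.138     ]] mouth [[ 0.47614701 -0.01815626  0.093     ]]
```

View pics/c4.png

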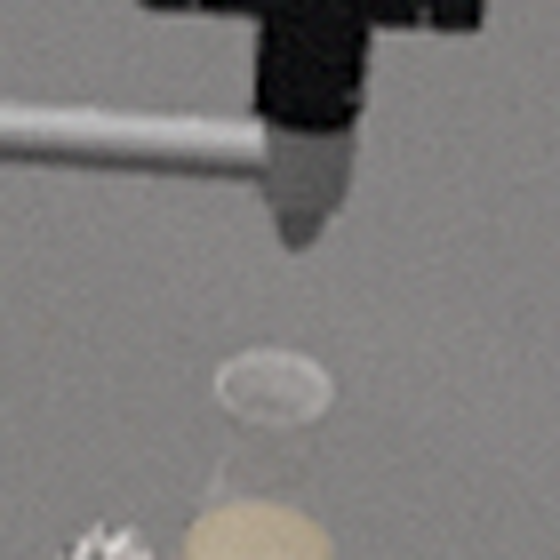

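Close crop: nozzle tip at (298,243), mouth centre at (273,387). I'll compare the two, then release and rise to check with the top camera.

```bash
python3 - <<'E'
from h import *
d=snap('scene')
S=lambda u,v:[(u+.5)/8-.5+310,(v+.5)/8-.5+150]
a=plane(d,[S(298,243)],.138)[0];b=plane(d,[S(273,387)],.093)[0];print(a,b)
s=r.get_state();R=Ro.from_quat(s['eef_rot']).as_matrix();print('mouth-tip in tool',R.T@(b-a))
E
python3 -m pendant '[[[0,0,0],[0,0,0],0.3],[[0,0,0],[0,0,0],0.4],[[0,0,0],[0,0,0],0.6],[[0,0,0],[0,0,0],0.8],[[0,0,0],[0,0,0],1],[[0,0,0],[0,0,0],1],[[0,0,0],[0,0,0],1],[[0,0,0],[0,0,0],1]]'
python3 -m pendant '[[[0,0,0],[0,0,-0.03],1],[[0,0,0],[0,0,-0.07],1],[[0,0,0],[0,0,-0.11],1],[[0,0,0],[-0.035,0.0,-0.14],1],[[0,0,0],[-0.07,0.0,-0.14],1],[[0,0,0],[-0.11,0.0,-0.14],1],[[0,0,0],[-0.15,0.0,-0.14],1],[[0,0,0],[-0.19,0,-0.14],1],[[0,0,0],[-0.23,0.0,-0.14],1],[[0,0,0],[-0.23,0.0,-0.14],1]]'
python3 - <<'E'
from h import *
for n,f in(('top','t5'),('scene','s5')): snap(n,f+'.png')
a=cv2.resize(cv2.imread('pics/t5.png')[160:270,240:340],None,fx=4,fy=4,interpolation=2)
b=cv2.resize(cv2.imread('pics/s5.png')[120:230,270:370],None,fx=4,fy=4,interpolation=2)
cv2.imwrite('pics/c5.png',np.hstack([a,b]))
E
```

```text
[ 0.47360289 -0.01943236  0.138     ] [ 0.47644915 -0.01871986  0.093     ]
mouth-tip in tool [ 0.0011291  -0.00273907  0.04499813]
clock: 6.75
tool_pos: [0.4771, -0.0177, 0.1947]
eef_rot: [0.892, -0.452, 0.0, -0.0]
contact_force: [0.6, 0.2, 0.8]
opening: 0.911
clock: 7.75
tool_pos: [0.3377, 0.1718, 0.3344]
eef_rot: [0.894, -0.447, -0.001, -0.0]
contact_force: [0.3, 0.0, 0.2]
opening: 1.005
```

View pics/c5.png

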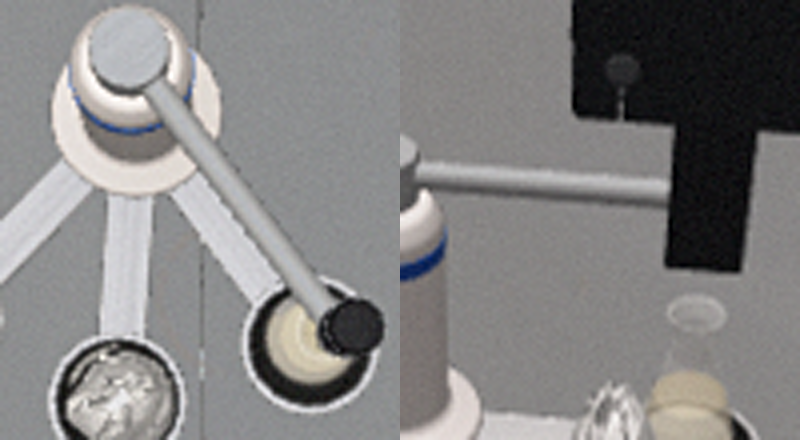

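After release, the top view shows the tube over the flask with the grip top at (357,326). The gripper hides the nozzle in the scene view. I'll quantify the top view and take one wrist look after moving off a little.

```bash
python3 -m pendant '[[[0,0,0],[-0.05,0,0],1],[[0,0,0],[-0.09,0,0],1],[[0,0,0],[-0.09,0,0],1],[[0,0,0],[-0.09,0,0],1]]'
python3 - <<'E'
from h import *
t=snap('top');T=lambda u,v:[(u+.5)/4-.5+240,(v+.5)/4-.5+160]
g=plane(t,[T(357,326)],.228)[0];print('grip',g)
c=np.array([.6025,.075]);
for n,p in(('grip',g[:2]),('mouth',np.array([.4765,-.0182]))):
    v=p-c;print(n,np.hypot(*v),np.degrees(np.arctan2(v[1],v[0]))%360)
d=snap('scene','s6.png')
b=cv2.resize(cv2.imread('pics/s6.png')[130:230,280:400],None,fx=6,fy=6,interpolation=2)
cv2.imwrite('pics/c6.png',b)
E
```

```text
clock: 8.25
tool_pos: [0.2886, 0.2396, 0.3347]
eef_rot: [0.892, -0.452, 0.0, 0.0]
contact_force: [-0.1, -1.0, -0.3]
opening: 0.999
grip [ 0.47412148 -0.01974771  0.228     ]
grip 0.15955617354993282 216.4285875290645
mouth 0.15672345070218438 216.48968621124752
```

View pics/c6.png

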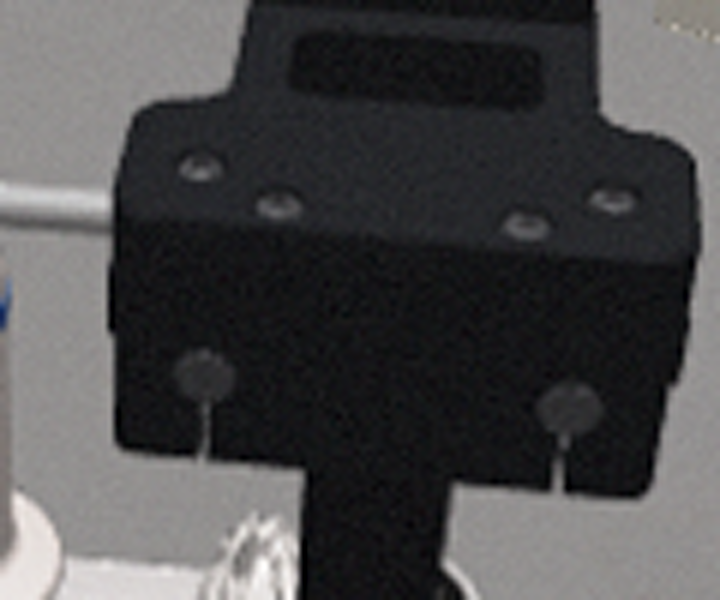

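The gripper still blocks the scene view. The released arm measured from the top is at 216.4°, against 216.5° for the mouth, and the flask mouth pixel has not moved. Handing in.

```bash
python3 -c "
from h import *
print(r.finish_job())"
```

```text
the job is handed in; nothing more can be done
None
```

I gripped the dosing arm by its black grip, swung it about 42° so the nozzle hangs over the open flask, released it and backed the gripper clear. I handed the job in at about 8.3 s.

**Checks that agreed:**
- **Arm position:** From the top camera after release, the arm sits at 216.4° and the flask mouth at 216.5°, under 0.5 mm off sideways.
- **Nozzle distance:** The nozzle measured about 160 mm from the column and the mouth about 157 mm. That leaves roughly 3 mm along the tube, which the fixed swing radius does not let me correct.
- **Flasks:** After release the open flask's mouth was at the same pixel as before, and the middle foil flask was still standing on its pad.

**Checks that differed or fell short:**
- **Scene camera:** With the grip still held, it put the tip about 1 mm off sideways and 2.7 mm along the tube. That sideways figure is slightly larger than the top camera's, but within the calibration error.
- **Wrist camera:** Its estimate of the grip position was about 4 mm off the top camera's, so I did not rely on it.
- **Scene view after release:** The gripper blocked this view of the nozzle both times, so the post-release check rests on the top camera alone.
- **Other foil flask:** I did not look at the foil flask at the far left again after release. The arm and gripper never came near it at flask height.

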